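# Stack a grinding-wheel hub and its clamp cap on the centring stand

### The job

In the stone workshop, put the wide-flanged wheel hub on the assembly stand: lower it flange down over the tapered spigot until the flange rests flush on the stand's seat. Then lower the clamp cap, flange down, over the same spigot until it rests flush on top of the hub. Set both down gently rather than dropping them, and leave the spare hub with the narrow flange standing where it is.

Things in the scene. Friction and masses are not known exactly. Their poses are not given: they have to be found in the camera images.
- stand_seat (a point): Centre of the stand's flat seat face, which is 24 mm above the bench. The stand is fixed: a round green foot 130 mm across and 18 mm high, on it a round steel seat 104 mm across and 6 mm thick, and in its middle a steel centring spigot that rises 72 mm above the seat: 34 mm diameter over its lowest 12 mm, then tapering evenly to 9 mm diameter at the tip. z points up.
- hub: The wheel hub to be seated (0.3 kg, loose, plain steel, round): flange 96 mm across and 10 mm thick at the bottom, with six small dark bolt dots on it, and a neck of 50 mm outer diameter above it, 46 mm high overall. A 38 mm bore runs right through. Origin at the centre of the flange's underside, z up along the bore. It starts on the bench flange down; grip it by the neck.
- cap: The clamp cap (0.2 kg, loose, plain steel, round): flange 70 mm across and 8 mm thick at the bottom, and a boss of 44 mm outer diameter above it, 48 mm high overall, closed on top. A blind socket of 32 mm diameter opens in the underside, 40 mm deep. Origin at the centre of the flange's underside, z up. It starts on the bench flange down; grip it by the boss. On the seated hub its underside lies 46 mm above the stand's seat.
- spare: The spare hub, to be left alone (0.24 kg, loose, plain steel): like the hub with the same 50 mm neck, 38 mm bore and 46 mm height, but its flange is only 66 mm across and has no bolt dots. Origin at the centre of the flange's underside, z up.
Things that resemble listed ones, but are neither listed nor needed, are in the scene too. Leave any blue look-alike of the cap alone. Leave any turquoise look-alike of the hub alone.

How it is judged (in metres and radians):
On the way:
1. the wide-flanged hub is seated on the stand, before the cap (horizontal distance between hub and stand_seat below 0.01 m and z of hub in the frame of stand_seat below 0.005 m and angle between hub's own z axis and vertical below 0.17 rad), for 0.2 s.
At the end, for the whole second after the job is handed in: The hub sits flange down on the stand's seat (centred within 10 mm, underside within 5 mm of the seat, upright within 10 degrees), the cap sits flange down on the hub (centred within 12 mm, underside 46 mm above the seat within 5 mm, upright within 10 degrees), both at rest (all of step 1 and horizontal distance between cap and stand_seat below 0.012 m and z of cap in the frame of stand_seat between 0.041 and 0.051 m and angle between cap's own z axis and vertical below 0.17 rad and linear speed of each of hub, cap below 0.02 m/s); the robot touches nothing.
It fails at once if the spare hub is moved more than 30 mm or tipped over (distance of spare from where it was at the start of the episode above 0.03 m or angle between spare's own z axis and vertical above 0.5 rad).
It fails at once if the hub comes down on the stand faster than 0.8 m/s (dropped from more than about 30 mm) (horizontal distance between hub and stand_seat below 0.04 m and z of hub in the frame of stand_seat below 0.06 m and linear speed of hub above 0.8 m/s).
It fails at once if the cap comes down on the hub faster than 0.8 m/s (dropped from more than about 30 mm) (horizontal distance between cap and stand_seat below 0.04 m and z of cap in the frame of stand_seat below 0.1 m and linear speed of cap above 0.8 m/s).
It also fails if it takes over 64 s, if anything falls off the work surface, if the arm or the gripper's body presses on something with over 40 N, if the wrist force passes 120 N, or if a joint passes its speed limit or range.

### The arm

A 6-joint arm with a two-finger parallel gripper is mounted at the origin on the work surface. World frame = base frame: x ahead of the robot, y to its left, z up, the work surface at z = 0. Lengths are in mm, angles in rad, forces in N, time in s.
With the tool pointing down it reaches from about 275 to 725 mm from the base axis. Payload 15.9 kg.
Tool frame: the origin (TCP) lies at the very end of the fingers, on their centre line; the grasp point (between the pads) lies 19 mm behind it; z points along the fingers, y is the line along which they close (so a half turn about z gives the same grasp; the last joint's range is limited). The gripper opens to 85 mm and grips with 20 to 120 N. Pads are 22 mm wide; open, the fingers measure 114 mm over their backs; the gripper's body (76 mm by 85 mm) begins 54 mm behind the grasp point. The pads swing forward as they close: fully open they stand 13 mm farther back than shut.
Start: joints at [-1.272, 0.213, -0.034, 1.323, 0, 1.571], TCP at [147.181, -477.832, 231.306] pointing down, gripper open.
Joint ranges: [-2.98, 2.98], [-0.74, 1.72], [-1.14, 1.35], [-2.1, 2.04], [-1.57, 1.44], [-3.14, 3.14]. Speed limits (rad/s): [1.89, 1.89, 2.39, 2.57, 3.14, 3.14].

### API

Orientations are given as [roll, pitch, yaw] about the fixed x, y, z axes, in that order (R = Rz(yaw) Ry(pitch) Rx(roll)).
In Python, from cell import status, vision, job gives the robot as it stands.
- The arm moves only by the tool move_arm, never from a script. Its argument "motion" is a list of rows, each a list of 2 entries, a list of its own where there are three numbers: the shift along the world's x, y, z in mm, then the turn about the world's z in rad. In form: [[[dx, dy, dz], spin], ...]. A call has 1 to 12 rows; each row is the pose to reach, as a shift and turn from the pose commanded when the call began; what a row does not reach only later rows make up. A row lasts 1/8 s, in which the tool goes at most 62.5 mm and 10.7 degrees, less where a joint would pass 70% of its speed; a pose out of reach is approached as far as the arm can. A call with a gripper value outside its range is refused whole. "jaw" is the finger opening in mm, from 0 to 85.4, set as the call begins (left out, the last holds). The fingers move at their own pace and stop on an object; the grip force is fixed at half the most. Time passes only in rows, so rows that repeat a pose let the fingers close. It gives the time, the measured TCP pose, the force, the opening and the grip force at its end, in the units of the state.
- status.observe(): the state, without advancing time (a new reading comes with each control period).
- vision.get_image(name): name is "side" or "top" or "wrist"; returns a dict with "color" (420x560x3 uint8, blue, green, red), "vertical_fov" (degrees; the focal length in pixels is half the picture's height over the tangent of half this angle, whatever the lens; pixels are square), "cx", "cy" (the principal point, pixels), "T" (4x4, takes a point from camera to world coordinates). Camera axes: x right, y down, z forward; pixel columns grow to the right and rows downward; lengths in mm; the calibration is good to about 2 mm. A picture is of the moment at which its call begins. There is no depth.
- job.finish_job(): hands the job in; it is judged then, once.
The state is a dict: "time": time; "joint_positions": joint angles; "dq": joint speeds; "tau": joint torques, N m; "ee_pos": TCP position; "tcp_rot": TCP orientation; "ft_force": force on the tool from outside, world axes, zero at the start; "torque": the same for the moment, N m; "width": finger opening in mm; "gripper_force": force on a finger pad.
Only numpy, scipy, OpenCV 4.12 (cv2) and the standard library are available. Lean on these libraries where they do the work, as an engineer would, in place of code of your own. Each camera call takes 0.05 s, during which the arm holds its last target. There are 200 camera calls.

## Working session

There is one attempt and no reset: what is moved stays moved. The work goes in short steps, Python scripts to look and compute and a tool call to move; the robot and the scene stay as the last step left them, time stands still between calls to the robot, and variables do not carry over. Pictures are saved under pics/ and viewed, at most 10 in all, crops included, and the job is handed in when it is done.

Besides the shell and the picture viewer there is one more tool, called after "Emit:" by a JSON object that holds its "fn" and its "kwargs". move_arm: Moves the arm, as the interface text tells. Its arguments: {"type":"object","properties":{"motion":{"type":"array"},"jaw":{"type":"number"}},"required":["motion"]}

```bash
mkdir -p pics; cat > h.py <<'E'
import sys; sys.path.insert(0,'.')
import numpy as np, cv2, pickle
from cell import status, vision, job
def snap(n,f):
    im=vision.get_image(n); cv2.imwrite(f'pics/{f}.png',im['color']); pickle.dump(im,open(f'pics/{f}.pkl','wb')); return im
def load(f): return pickle.load(open(f'pics/{f}.pkl','rb'))
def foc(im): return 210/np.tan(np.radians(im['vertical_fov'])/2)
def px2w(im,u,v,z):
    f=foc(im); T=np.array(im['T']); d=T[:3,:3]@[(u-im['cx'])/f,(v-im['cy'])/f,1]; o=T[:3,3]
    return o+d*(z-o[2])/d[2]
def w2px(im,p):
    T=np.array(im['T']); c=T[:3,:3].T@(np.array(p)-T[:3,3]); f=foc(im)
    return c[:2]/c[2]*f+[im['cx'],im['cy']]
E
python3 - <<'E'
from h import *
s=status.observe(); print({k:np.round(v,3) for k,v in s.items()})
for n in ('top','side'):
    im=snap(n,n+'0'); print(n,im['vertical_fov'],im['cx'],im['cy'],np.round(im['T'],3).tolist())
E
```

```text
{'time': np.float64(0.0), 'joint_positions': array([-1.272,  0.213, -0.035,  1.323, -0.   ,  1.571]), 'dq': array([-0.001,  0.001, -0.001,  0.001, -0.   ,  0.   ]), 'tau': array([ 4.0000e-03, -6.8616e+01,  4.8712e+01,  1.7000e-02,  0.0000e+00,
       -0.0000e+00]), 'ee_pos': array([ 147.096, -477.54 ,  230.822]), 'tcp_rot': array([-3.141,  0.   ,  0.299]), 'ft_force': array([-0.398, -0.514, -0.139]), 'torque': array([ 0.005, -0.024, -0.02 ]), 'gripper_force': np.float64(0.0), 'width': np.float64(85.434)}
top 43.28305542925639 285.65089443271796 223.15112124740935 [[0.028, -0.996, 0.079, 450.667], [-1.0, -0.028, 0.005, 16.218], [-0.003, -0.079, -0.997, 1108.395], [0.0, 0.0, 0.0, 1.0]]
side 55.83946927464027 278.25579221723257 211.13430826773003 [[-0.924, -0.205, 0.322, 217.925], [-0.381, 0.476, -0.793, 803.188], [0.01, -0.855, -0.518, 560.499], [0.0, 0.0, 0.0, 1.0]]
```

View pics/top0.png

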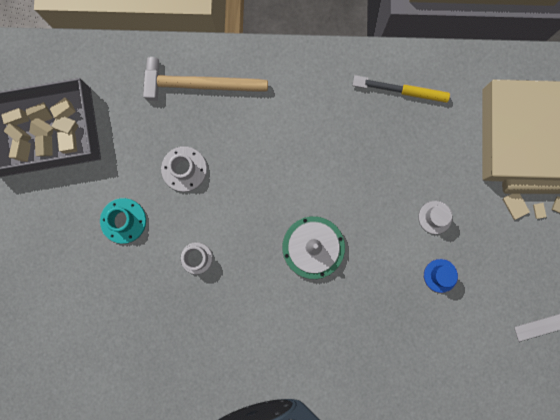

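View pics/side0.png

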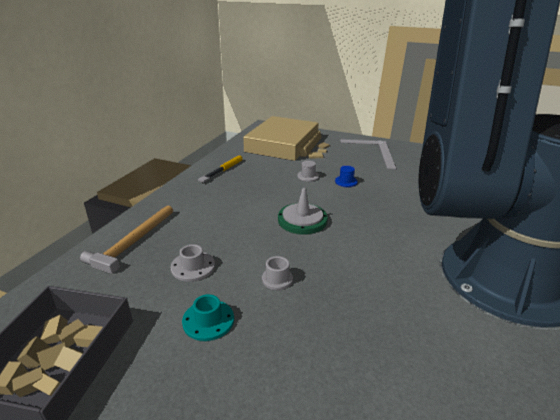

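The top view shows the hub at about (184,169), turquoise look-alike at (123,221), spare at (197,258), stand at (314,247), cap at (436,218) and blue look-alike at (441,276). The side view agrees. Next I'll enlarge the three that matter, with circles drawn at my estimated positions.

```bash
cat > ov.py <<'E'
from h import *
def draw(im,p,circs,box,s,col=((0,0,255),(0,255,0),(255,0,0))):
    x0,y0,w,h=box
    c=cv2.resize(im['color'][y0:y0+h,x0:x0+w],None,fx=s,fy=s,interpolation=cv2.INTER_CUBIC)
    for k,(z,r) in enumerate(circs):
        q=[w2px(im,[p[0]+r*np.cos(a),p[1]+r*np.sin(a),z]) for a in np.linspace(0,6.3,40)]
        q=((np.array(q)-[x0,y0]+.5)*s-.5)
        for t in q: cv2.circle(c,tuple(int(round(v)) for v in t),1,col[k%3],-1)
    return c
OBJ={'hub':[(10,48),(46,25),(46,19)],'stand':[(18,65),(24,52),(96,4.5)],'cap':[(8,35),(48,22)]}
E
python3 - <<'E'
from ov import *
im=load('top0')
g={'hub':(184,169,10),'stand':(314,247.5,24),'cap':(435.5,218,8)}
rows=[]
for k,(u,v,z) in g.items():
    p=px2w(im,u,v,z); print(k,np.round(p,1))
    box=(int(u)-35,int(v)-35,70,70)
    rows.append(np.vstack([draw(im,p,OBJ[k],box,3.7),draw(im,p,[],box,3.7)]))
cv2.imwrite('pics/m1.png',np.hstack(rows)); print(np.hstack(rows).shape)
E
```

```text
hub [645.8 238.6  10. ]
stand [488.3 -37.6  24. ]
cap [ 557.5 -290.1    8. ]
(518, 777, 3)
```

View pics/m1.png

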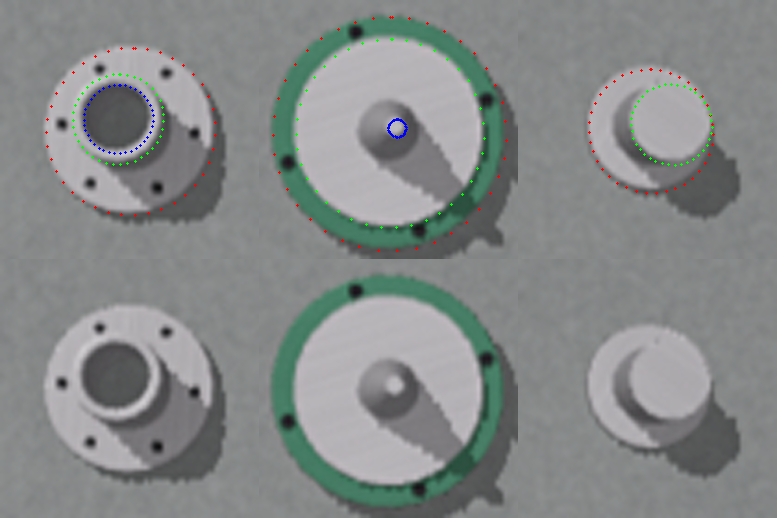

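The overlays fit well: hub at about (645.8, 238.6), stand at (488, -38), cap at (557.5, -290). I'll fly to above the hub and check there with the wrist camera.

Emit:
{"fn": "move_arm", "kwargs": {"motion": [[[45, 60, 0], 0.13], [[90, 125, 0], 0.27], [[135, 190, 0], 0.41], [[180, 255, 0], 0.55], [[215, 305, 0], 0.68], [[250, 355, 0], 0.81], [[285, 405, 0], 0.94], [[320, 455, 0], 1.07], [[355, 505, 0], 1.2], [[390, 555, 0], 1.33], [[425, 605, 0], 1.46], [[460, 655, 0], 1.6]]}}

```text
time: 1.6
ee_pos: [579.0, 137.8, 231.0]
tcp_rot: [-3.141, 0.0, 1.903]
ft_force: [1.5, -1.5, 1.2]
width: 85.2
gripper_force: 0.0
```

Emit:
{"fn": "move_arm", "kwargs": {"motion": [[[20, 30, -20], 0.02], [[39, 61, -40], 0.03], [[39, 61, -60], 0.03], [[39, 61, -60], 0.03]]}}

```text
time: 2.1
ee_pos: [616.2, 196.8, 169.4]
tcp_rot: [-3.138, -0.0, 1.929]
ft_force: [0.2, 0.6, 0.1]
width: 85.3
gripper_force: 0.0
```

```bash
python3 - <<'E'
from ov import *
s=status.observe(); print({k:np.round(s[k],2).tolist() for k in ('time','joint_positions','ee_pos','tcp_rot','ft_force')})
im=snap('wrist','w1'); print(im['vertical_fov'],im['cx'],im['cy'],np.round(im['T'],2).tolist())
c=draw(im,(645.8,238.6),OBJ['hub'],(0,0,560,420),1.4)
cv2.imwrite('pics/w1o.png',c)
E
```

```text
{'time': 2.1, 'joint_positions': [0.31, 0.54, 0.29, 1.32, -0.0, 1.52], 'ee_pos': [616.23, 196.8, 169.41], 'tcp_rot': [-3.14, -0.0, 1.93], 'ft_force': [0.19, 0.56, 0.11]}
71.81394758131525 279.4482581620823 212.6859821380798 [[0.94, 0.34, 0.1, 590.81], [0.35, -0.9, -0.27, 263.51], [-0.0, 0.28, -0.96, 312.25], [0.0, 0.0, 0.0, 1.0]]
```

View pics/w1o.png

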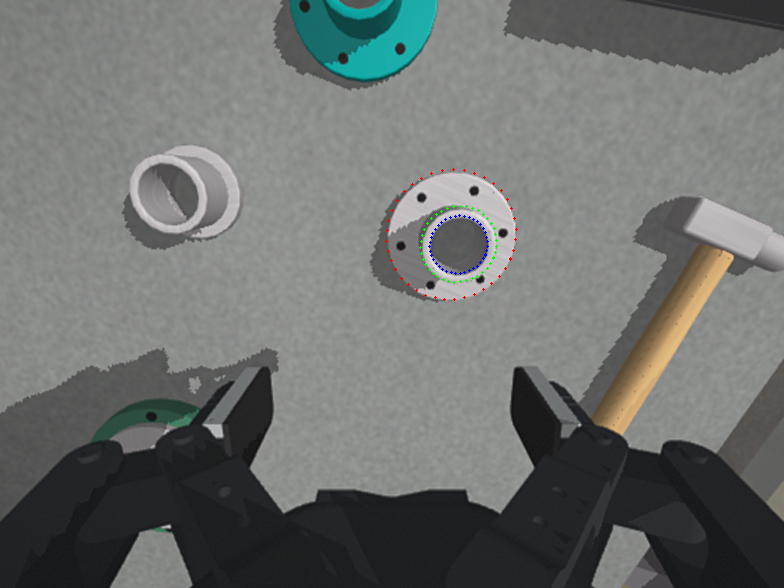

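The wrist view has the hub at about (452,234) in the 1.4x picture, and the overlay matches to about 1 mm. The spare is upper left and well clear. I'll go down to the neck now.

Emit:
{"fn": "move_arm", "kwargs": {"motion": [[[15, 21, 0], 0], [[29.2, 41.8, -10], 0], [[29.2, 41.8, -60], 0], [[29.2, 41.8, -100], 0], [[29.2, 41.8, -130], 0], [[29.2, 41.8, -145], 0], [[29.2, 41.8, -154], 0], [[29.2, 41.8, -154], 0], [[29.2, 41.8, -154], 0]]}}

```text
time: 3.28
ee_pos: [647.1, 238.9, 18.5]
tcp_rot: [3.14, -0.0, 1.929]
ft_force: [-0.5, -0.5, 0.3]
width: 85.3
gripper_force: 0.0
```

Emit:
{"fn": "move_arm", "kwargs": {"motion": [[[0, 0, 0], 0], [[0, 0, 0], 0], [[0, 0, 0], 0], [[0, 0, 0], 0], [[0, 0, 0], 0], [[0, 0, 0], 0], [[0, 0, 0], 0]], "jaw": 30}}

```text
time: 4.15
ee_pos: [646.8, 238.8, 18.1]
tcp_rot: [3.141, 0.0, 1.929]
ft_force: [-0.9, -0.8, 7.2]
width: 48.4
gripper_force: 62.6
```

Emit:
{"fn": "move_arm", "kwargs": {"motion": [[[0, 0, 10], 0], [[0, 0, 40], 0], [[0, 0, 80], 0], [[0, 0, 118], 0], [[-15, -25, 125], -0.04], [[-35, -60, 125], -0.1], [[-58, -101, 125], -0.17], [[-82, -142, 125], -0.24], [[-105, -183, 125], -0.31], [[-128, -223, 125], -0.37], [[-147, -256, 125], -0.41], [[-158, -275.6, 125], -0.43]]}}

```text
time: 5.65
ee_pos: [487.4, -38.3, 142.9]
tcp_rot: [3.141, 0.0, 1.497]
ft_force: [0.6, -0.3, -3.4]
width: 47.5
gripper_force: 62.9
```

Emit:
{"fn": "move_arm", "kwargs": {"motion": [[[0, 0, 0], 0], [[0, 0, 0], 0], [[0, 0, 0], 0]]}}

```text
time: 6.02
ee_pos: [488.8, -36.3, 142.3]
tcp_rot: [3.142, -0.0, 1.5]
ft_force: [-0.0, -0.1, -3.3]
width: 48.3
gripper_force: 63.0
```

```bash
python3 - <<'E'
from ov import *
s=status.observe(); p=s['ee_pos']; print({k:np.round(s[k],2).tolist() for k in ('time','ee_pos','tcp_rot','ft_force','width')})
st=(488.6,-36.8); b=p[2]-18.1
o=[]
for n in ('side','top'):
    im=snap(n,n+'1')
    u,v=w2px(im,[*st,90]); box=(int(u)-50,int(v)-50,100,130) if n=='side' else (int(u)-50,int(v)-65,100,130)
    c=draw(im,p[:2],[(b,48),(b+10,48)],box,4.5)
    im2=dict(im); 
    for k,(z,r) in enumerate([(18,65),(24,52),(96,4.5)]):
        for a in np.linspace(0,6.3,40):
            q=((w2px(im,[st[0]+r*np.cos(a),st[1]+r*np.sin(a),z])-box[:2]+.5)*4.5-.5)
            cv2.circle(c,tuple(int(round(t)) for t in q),1,(255,0,255),-1)
    o.append(cv2.resize(c,(395,585)) if c.shape[:2]!=(585,450) else c[:, :395])
cv2.imwrite('pics/s1o.png',np.hstack(o))
E
```

```text
{'time': 6.02, 'ee_pos': [488.8, -36.32, 142.34], 'tcp_rot': [3.14, -0.0, 1.5], 'ft_force': [-0.01, -0.11, -3.31], 'width': 48.33}
```

View pics/s1o.png

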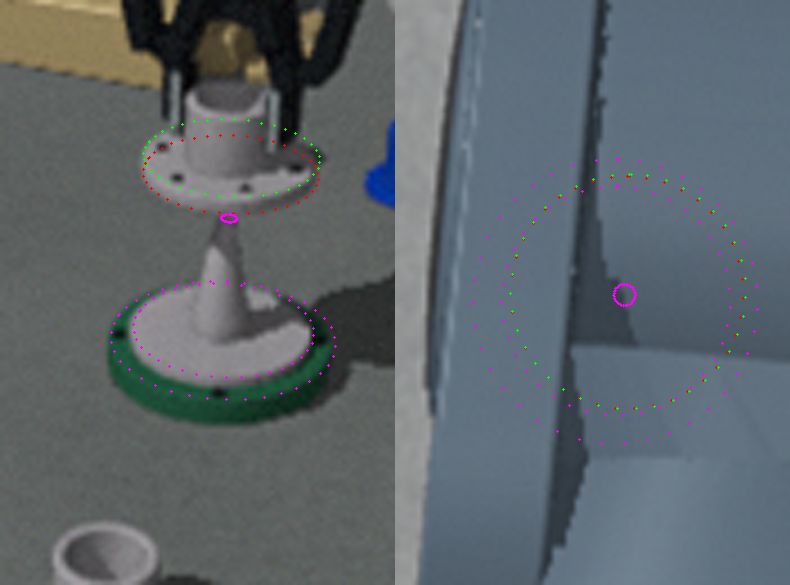

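In the side view the hub hangs upright and its flange matches the overlay, centre about x=231. The stand sits 2 to 4 enlarged pixels left of my estimate, with its tip near (227,218), so about 1 mm more in +x. I'll lower the hub with that correction, in stages.

Emit:
{"fn": "move_arm", "kwargs": {"motion": [[[1, 0, -10], 0], [[1, 0, -25], 0], [[1, 0, -40], 0], [[1, 0, -52], 0], [[1, 0, -62], 0], [[1, 0, -70], 0], [[1, 0, -77], 0], [[1, 0, -81], 0], [[1, 0, -81], 0]]}}

```text
time: 7.25
ee_pos: [489.4, -36.9, 61.2]
tcp_rot: [-3.141, -0.0, 1.499]
ft_force: [0.2, 0.6, -2.6]
width: 48.7
gripper_force: 63.0
```

Emit:
{"fn": "move_arm", "kwargs": {"motion": [[[0, 0, -4], 0], [[0, 0, -8], 0], [[0, 0, -11], 0], [[0, 0, -14], 0], [[0, 0, -16], 0], [[0, 0, -16], 0], [[0, 0, -16], 0]]}}

```text
time: 8.12
ee_pos: [489.5, -36.9, 45.4]
tcp_rot: [3.142, -0.0, 1.499]
ft_force: [0.7, 0.0, -2.8]
width: 48.1
gripper_force: 63.0
```

Emit:
{"fn": "move_arm", "kwargs": {"motion": [[[0, 0, -1], 0], [[0, 0, -2], 0], [[0, 0, -3], 0], [[0, 0, -4], 0], [[0, 0, -4], 0], [[0, 0, -4], 0]]}}

```text
time: 8.88
ee_pos: [489.5, -36.9, 42.1]
tcp_rot: [3.141, -0.0, 1.499]
ft_force: [-7.7, 0.6, 16.7]
width: 48.0
gripper_force: 64.9
```

Emit:
{"fn": "move_arm", "kwargs": {"motion": [[[0, 0, 0], 0], [[0, 0, 0], 0], [[0, 0, 0], 0], [[0, 0, 0], 0], [[0, 0, 0], 0], [[0, 0, 10], 0], [[0, 0, 40], 0], [[0, 0, 80], 0], [[0, 0, 110], 0], [[0, 0, 130], 0], [[0, 0, 130], 0]], "jaw": 85}}

```text
time: 10.25
ee_pos: [490.4, -37.0, 173.1]
tcp_rot: [3.138, 0.0, 1.499]
ft_force: [0.4, 0.2, 0.6]
width: 85.0
gripper_force: 0.0
```

Emit:
{"fn": "move_arm", "kwargs": {"motion": [[[10, -40, 0], -0.05], [[20, -85, 0], -0.12], [[30, -125, 0], -0.2], [[40, -165, 0], -0.28], [[50, -205, 0], -0.35], [[60, -240, 0], -0.4], [[68, -253, 0], -0.42], [[68, -253, 0], -0.42], [[68, -253, 0], -0.42]]}}

```text
time: 11.38
ee_pos: [557.1, -289.3, 170.9]
tcp_rot: [-3.141, -0.0, 1.08]
ft_force: [-0.2, -0.0, 0.1]
width: 85.1
gripper_force: 0.0
```

```bash
python3 - <<'E'
from ov import *
s=status.observe(); p=s['ee_pos']; print({k:np.round(s[k],2).tolist() for k in ('time','ee_pos','tcp_rot','ft_force','width')})
im=snap('side','side2'); u,v=w2px(im,[489.5,-36.9,50])
a=draw(im,(489.5,-36.9),[(24,48),(70,25),(96,4.5)],(int(u)-40,int(v)-55,80,110),5)
im=snap('wrist','w2')
b=cv2.resize(draw(im,(557.5,-290.1),OBJ['cap'],(140,60,280,360),2),(400,550))
cv2.imwrite('pics/s2o.png',np.hstack([a,b[:550]]))
E
```

```text
{'time': 11.38, 'ee_pos': [557.09, -289.27, 170.9], 'tcp_rot': [-3.14, -0.0, 1.08], 'ft_force': [-0.21, -0.0, 0.06], 'width': 85.09}
```

View pics/s2o.png

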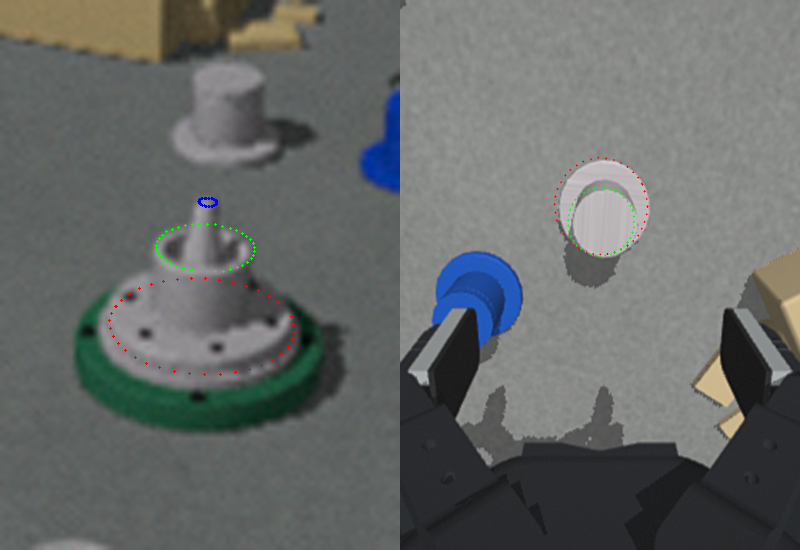

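On the left, the hub is seated: neck rim and spigot tip (207,200) lie on their overlays, and contact came at the predicted height. On the right, the cap at about (602,205) matches its overlay and the blue look-alike is clear of the fingers. I'll take the cap.

Emit:
{"fn": "move_arm", "kwargs": {"motion": [[[0.4, -0.8, -50], 0], [[0.4, -0.8, -90], 0], [[0.4, -0.8, -120], 0], [[0.4, -0.8, -140], 0], [[0.4, -0.8, -152], 0], [[0.4, -0.8, -154], 0], [[0.4, -0.8, -154], 0], [[0.4, -0.8, -154], 0]]}}

```text
time: 12.48
ee_pos: [558.4, -291.0, 18.2]
tcp_rot: [3.14, -0.0, 1.079]
ft_force: [1.0, 0.5, 0.5]
width: 85.3
gripper_force: 0.0
```

Emit:
{"fn": "move_arm", "kwargs": {"motion": [[[0, 0, 0], 0], [[0, 0, 0], 0], [[0, 0, 0], 0], [[0, 0, 0], 0], [[0, 0, 0], 0], [[0, 0, 0], 0], [[0, 0, 0], 0], [[0, 0, 0], 0]], "jaw": 25}}

```text
time: 13.48
ee_pos: [558.1, -290.9, 17.9]
tcp_rot: [3.141, 0.0, 1.079]
ft_force: [-0.8, 1.1, 7.0]
width: 42.2
gripper_force: 60.8
```

Emit:
{"fn": "move_arm", "kwargs": {"motion": [[[0, 0, 10], 0], [[0, 0, 45], 0], [[0, 0, 85], 0], [[0, 0, 120], 0], [[-5, 20, 128], 0.04], [[-15, 55, 128], 0.1], [[-25, 95, 128], 0.17], [[-36, 135, 128], 0.24], [[-47, 175, 128], 0.31], [[-57, 212, 128], 0.37], [[-65, 240, 128], 0.41], [[-68.6, 254, 128], 0.42]]}}

```text
time: 14.98
ee_pos: [487.9, -35.0, 144.7]
tcp_rot: [-3.14, -0.0, 1.502]
ft_force: [-0.4, -0.3, -2.4]
width: 42.2
gripper_force: 61.5
```

Emit:
{"fn": "move_arm", "kwargs": {"motion": [[[0, 0, 0], 0], [[0, 0, 0], 0], [[0, 0, 0], 0]]}}

```text
time: 15.35
ee_pos: [489.4, -37.4, 145.1]
tcp_rot: [-3.141, 0.0, 1.498]
ft_force: [0.4, -0.6, -2.4]
width: 42.5
gripper_force: 61.5
```

```bash
python3 - <<'E'
from ov import *
s=status.observe(); p=s['ee_pos']; print({k:np.round(s[k],2).tolist() for k in ('time','ee_pos','tcp_rot','ft_force','width')})
im=snap('side','side3'); u,v=w2px(im,[489.5,-36.9,90]); b=p[2]-17.9
a=draw(im,p[:2],[(b+8,35),(b,35),(96,4.5)],(int(u)-60,int(v)-55,120,110),5)
cv2.imwrite('pics/s3o.png',a)
E
```

```text
{'time': 15.35, 'ee_pos': [489.39, -37.44, 145.15], 'tcp_rot': [-3.14, 0.0, 1.5], 'ft_force': [0.42, -0.65, -2.4], 'width': 42.48}
```

View pics/s3o.png

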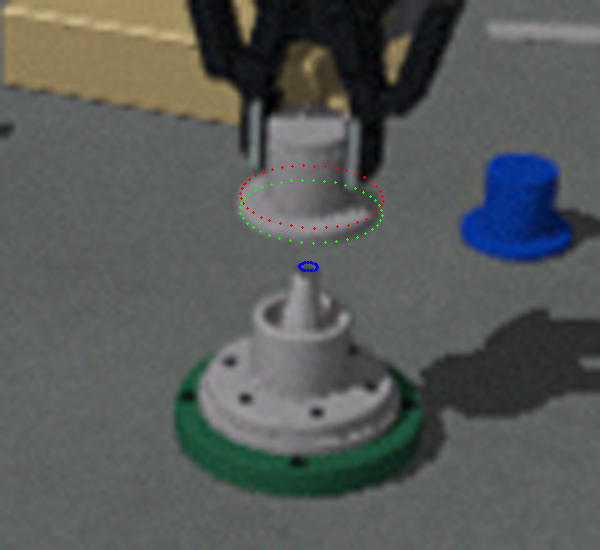

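The cap hangs upright with its flange centred at about (310,205). The spigot tip is directly below at about (307,267), and the hub sits level on the stand. Lowering the cap.

Emit:
{"fn": "move_arm", "kwargs": {"motion": [[[0, 0.4, -10], 0], [[0, 0.4, -22], 0], [[0, 0.4, -34], 0], [[0, 0.4, -42], 0], [[0, 0.4, -48], 0], [[0, 0.4, -52], 0], [[0, 0.4, -54], 0], [[0, 0.4, -54], 0], [[0, 0.4, -54], 0]]}}

```text
time: 16.52
ee_pos: [489.4, -36.3, 91.5]
tcp_rot: [3.141, -0.0, 1.499]
ft_force: [-0.7, -0.4, -1.7]
width: 42.4
gripper_force: 61.5
```

Emit:
{"fn": "move_arm", "kwargs": {"motion": [[[0, 0, -1], 0], [[0, 0, -2], 0], [[0, 0, -3], 0], [[0, 0, -3], 0], [[0, 0, -3], 0]]}}

```text
time: 17.15
ee_pos: [489.3, -36.4, 88.3]
tcp_rot: [-3.142, 0.0, 1.499]
ft_force: [0.2, 1.2, -3.0]
width: 42.3
gripper_force: 61.5
```

Emit:
{"fn": "move_arm", "kwargs": {"motion": [[[0, 0, -0.5], 0], [[0, 0, -1], 0], [[0, 0, -1], 0], [[0, 0, -1], 0]]}}

```text
time: 17.65
ee_pos: [489.4, -36.3, 87.9]
tcp_rot: [3.141, -0.0, 1.499]
ft_force: [-3.7, 0.4, 9.3]
width: 42.1
gripper_force: 62.6
```

Contact came at the expected height, so I'll release and retreat.

Emit:
{"fn": "move_arm", "kwargs": {"motion": [[[0, 0, 0], 0], [[0, 0, 0], 0], [[0, 0, 0], 0], [[0, 0, 0], 0], [[0, 0, 0], 0], [[0, 0, 10], 0], [[0, 0, 40], 0], [[0, 0, 80], 0], [[0, 0, 110], 0], [[0, 0, 110], 0], [[0, 0, 110], 0]], "jaw": 85}}

```text
time: 19.02
ee_pos: [489.1, -36.3, 197.1]
tcp_rot: [-3.141, -0.0, 1.499]
ft_force: [-0.1, 0.2, -1.1]
width: 84.4
gripper_force: 0.0
```

```bash
python3 - <<'E'
from ov import *
im=snap('side','side4'); u,v=w2px(im,[489.5,-36.9,70])
a=draw(im,(489.4,-36.5),[(70,35),(118,22)],(int(u)-60,int(v)-55,120,110),5)
cv2.imwrite('pics/s4o.png',a)
E
```

```text
(no output)
```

View pics/s4o.png

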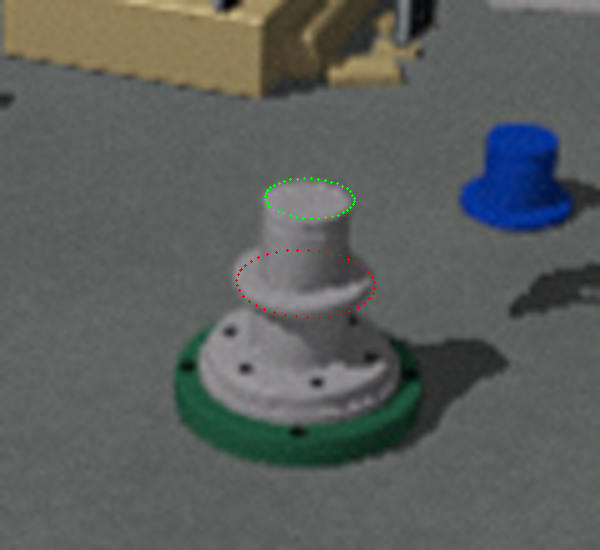

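The cap sits level on the hub, with its top at (309,199) and its flange at (305,283) on their overlays. The gripper is clear.

```bash
python3 -c "
from h import *
print(job.finish_job())"
```

```text
the job is handed in; nothing more can be done
None
```

I seated the wide-flanged hub on the stand and the clamp cap on top of it, left the spare hub alone, and handed the job in at about 19 s; the final side view showed both level and centred, but `finish_job()` returned no verdict.

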